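Put the cordless bench lamp on charge, battery end down

ROBOT

A 6-joint arm with a two-finger parallel gripper is mounted at the origin on the work surface. World frame = base frame: x ahead of the robot, y to its left, z up, the work surface at z = 0. Lengths are in m, angles in rad, forces in N, time in s.
With the tool pointing down it reaches from about 0.425 to 0.95 m from the base axis. Payload 3.5 kg.
Tool frame: the origin (TCP) lies at the very end of the fingers, on their centre line; the grasp point (between the pads) lies behind it (ctrl.grasp_offset is the z of the grasp point in the tool frame, in m); z points along the fingers, x is the direction in which the jaws open and shut, and the axes are right-handed (so a half turn about z gives the same grasp; the last joint's range is limited). The gripper opens to 85 mm and grips with 20 to 120 N. Pads are 22 mm wide; open, the fingers measure 114 mm over their backs; the gripper's body (76 mm by 85 mm) begins 54 mm behind the grasp point. The pads swing forward as they close: fully open they stand 13 mm farther back than shut.
Start: joints at [1.083, 0.286, 1.577, -0, 1.279, -0.15], TCP at [0.224, 0.637, 0.231] pointing down, gripper open.
Joint ranges: [-2.77, 2.77], [-0.9, 2.22], [0.21, 2.48], [-1.53, 4.67], [0.24, 2.81], [-2.84, 2.84]. Speed limits (rad/s): [2.79, 2.79, 3.14, 3.14, 3.14, 3.14].

INTERFACE

Orientations are given as a unit quaternion [x, y, z, w].
In Python, from plant import ctrl gives the robot as it stands.
- The arm moves only by the shell command python3 -m jog 'ROWS' [FORCE]. ROWS is JSON, a list of rows, each an object with "grip": the closure, from 0 (fully open) to 1 (shut); "xyz": the shift along the tool's x, y, z in m, a list of three; "dr": the turn, a rotation vector about the tool's x, y, z in rad, a list of three. A call has 1 to 12 rows; each row is the pose to reach, as a shift and turn from the pose commanded when the call began, along the tool's axes at that moment; what a row does not reach only later rows make up. A row lasts 1/12 s, in which the tool goes at most 41.7 mm and 7.16 degrees, less where a joint would pass 70% of its speed; a pose out of reach is approached as far as the arm can. A call with a gripper value outside its range is refused whole. The fingers move at their own pace and stop on an object; FORCE is the grip in N (left out, the last holds). Time passes only in rows, so rows that repeat a pose let the fingers close. It gives the time, the measured TCP pose, the force and the opening at its end, in the units of the state.
- ctrl.get_state(): the state, without advancing time (a new reading comes with each control period).
- ctrl.read_camera(name): name is "side" or "top" or "wrist"; returns the picture (480x640x3 uint8, red, green, blue); there is no depth.
- ctrl.get_calibration(name): a dict with "mtx" (3x3 intrinsics, pixels), "R" (3x3) and "t" (3): a world point X has camera coordinates R X + t; the wrist camera has in their place "hand_eye" (4x4, takes a point from camera to tool coordinates, whose origin is the TCP and whose axes are the tool frame's). Camera axes: x right, y down, z forward; pixel columns grow to the right and rows downward; lengths in m; the calibration is good to about 2 mm. A picture is of the moment at which its call begins: read the wrist's pose just before it. get_calibration takes no time and is no camera call.
- ctrl.sign_off(): hands the job in, once; it reports no verdict.
The state is a dict: "time": time; "qpos": joint angles; "dq": joint speeds; "joint_efforts": joint torques, N m; "eef_pos": TCP position; "tcp_rot": TCP orientation; "contact_force": force on the tool from outside, world axes, zero at the start; "wrist_torque": the same for the moment, N m; "opening": opening from 0.0 (shut) to 1.0 (fully open).
Only numpy, scipy, OpenCV 4.12 (cv2) and the standard library are available. Lean on these libraries where they do the work, as an engineer would, in place of code of your own. Each camera call takes 0.05 s, during which the arm holds its last target.

TASK

Lift the near end of the cordless lamp over the lip of the riser's tray and draw it out endwise. Then pick it up by the two round swivel caps on its sides, so that its heavy battery end swings down by itself, and stand it upright, heavy end down, wholly on the round charging pad, leaving everything else where it is.

Things in the scene. Friction and masses are not known exactly. Their poses are not given: they have to be found in the camera images.
- lamp_center (a point): centre of the cordless lamp, a loose bar 100 long (x), 30 wide (y), 34 mm high (z) as it lies in the riser: grey aluminium, the same black rubber cover 14 mm long on both ends, white light strip on top. A heavy battery block sits inside at one end, +x or -x: nothing outside and nothing in these axes shows which, and it changes from start to start. 0.26 to 0.38 kg; balance point 17 to 23 mm off the middle.
- lamp_caps (a point): midpoint between the lamp's two swivel caps (it is also the lamp's centre), same axes. At mid-length on each side a round steel cap, 16 mm in diameter, stands out 8 mm; the two measure 46 mm in y over their flat outer faces. They turn almost freely about y on bearings: held by both caps and raised, the lamp turns between the fingers until the heavy end hangs straight down. Its corners swing round at 53 mm.
- riser: wooden bench riser, fixed, 350 wide (y), 260 deep (x), 74 mm high. Origin: on the table, middle of its front edge; x points into it. Three bays 103 mm wide, open to the front, with centres at y = -113, 0 and 113 mm: lamp, carton and power brick lie one in each, lengthwise along x, in any order, near ends 14 to 23 mm behind the front edge. On the roof, from x = 105 mm on, a meter and bare boards, up to 140 mm high.
- tray_lip (a point): middle of the top edge of the lip along the riser's front, axes as the riser's. The lip is 6 mm thick and stands 22 mm above the table, 14 mm above the tray's floor (8 mm above the table), on which the lamp lies.
- roof_edge (a point): middle of the top front edge of the riser's roof, 54 mm behind the riser's front edge and 74 mm above the table; the roof's underside is 66 mm above the table. 36 to 40 mm of the lamp's near end lies open in front of it; the swivel caps are under the roof.
- pad_top (a point): centre of the top face of the charging pad: a flat round grey disc, 110 mm in diameter, 12 mm high, fixed to the table, its top level and covered in black rubber. z points up.
- carton: small closed cardboard carton, 90 x 42 x 36 mm high, loose, in one of the riser's bays; origin under its middle. Not to be moved.
- brick: black laptop power brick, 98 x 44 x 30 mm high, plain sides, loose, in one of the riser's bays; origin under its middle. Not to be moved.
- dispenser: blue pump dispenser bottle, 70 mm in diameter, 128 mm high, loose; origin under its middle. Not to be moved.
- spool: white solder reel standing on its flange, 62 mm in diameter, 40 mm high, loose; origin under its middle. Not to be moved.
- cup: green open cup, 72 mm across the rim, 85 mm high, loose; origin under its middle. Not to be moved.
- mainboard: bare circuit board lying flat, 110 (x) x 60 (y) x 4 mm, loose; origin under its middle. Not to be moved.
- driver: screwdriver with a black handle, 170 mm long along x, handle 26 mm thick at its -x end, loose; origin under its middle. Not to be moved.
- heatsink: finned heat sink, 50 x 50 x 27 mm high, loose; origin under its middle. Not to be moved.

How it is judged:
By the outcome, as a careful person would: the job done as asked, in the order asked, and still so for the second after the job is handed in, with the robot touching nothing.
It also fails if it takes over 64 s, if anything falls off the work surface, if the arm or the gripper's body presses on something with over 40 N, if the wrist force passes 120 N, or if a joint passes its speed limit or range.

## Working session

There is one attempt and no reset: what is moved stays moved. The work goes in short steps, Python scripts to look and compute and a shell command to move; the robot and the scene stay as the last step left them, time stands still between calls to the robot, and variables do not carry over. Pictures are saved under pics/ and viewed, and the job is handed in when it is done.

```bash
ls; mkdir -p pics; python3 - <<'E'
from plant import ctrl
import cv2,numpy as np
for n in ["side","top","wrist"]:
    s=ctrl.get_state()
    im=ctrl.read_camera(n); cv2.imwrite(f"pics/{n}0.png",im[:,:,::-1])
    c=ctrl.get_calibration(n); print(n,{k:np.round(v,4).tolist() for k,v in c.items()})
print(s, ctrl.grasp_offset)
E
```

```text
pics
side {'mtx': [[612.5927, 0.0, 313.2688], [0.0, 612.5927, 236.0571], [0.0, 0.0, 1.0]], 'R': [[0.8614, -0.5079, 0.0002], [-0.2933, -0.498, -0.8161], [0.4146, 0.7029, -0.5779]], 't': [-0.4688, 0.2353, 1.1271]}
top {'mtx': [[515.9565, 0.0, 317.6867], [0.0, 515.9565, 236.6067], [0.0, 0.0, 1.0]], 'R': [[0.0484, -0.9988, 0.0019], [-0.9719, -0.0475, -0.2307], [0.2305, 0.0093, -0.973]], 't': [-0.0111, 0.5493, 1.0469]}
wrist {'mtx': [[351.6154, 0.0, 318.7343], [0.0, 351.6154, 240.8142], [0.0, 0.0, 1.0]], 'hand_eye': [[1.0, 0.0007, 0.0004, -0.0006], [-0.0008, 0.9473, 0.3203, -0.0825], [-0.0001, -0.3203, 0.9473, -0.142], [0.0, 0.0, 0.0, 1.0]]}
{'time': 0.1, 'qpos': array([ 1.08297080e+00,  2.87110846e-01,  1.57802517e+00,  6.92124808e-07,
        1.27863891e+00, -1.50003870e-01]), 'dq': array([-0.00097577, -0.00193414, -0.00310946,  0.00018704, -0.00179087,
       -0.0005036 ]), 'joint_efforts': array([ 1.10632331e-05, -4.07294834e+01, -2.93699938e+01, -1.91117979e-04,
        3.43203115e-03,  2.70679624e-05]), 'eef_pos': array([0.22340673, 0.63632067, 0.23006594]), 'tcp_rot': array([ 8.15913985e-01,  5.78172274e-01, -9.74703751e-04,  4.90441022e-04]), 'contact_force': array([-0.23920414,  0.15255592,  1.11036518]), 'wrist_torque': array([ 0.02260113, -0.0142374 , -0.02057316]), 'opening': 0.999134423552802} -0.0187
```

View pics/top0.png

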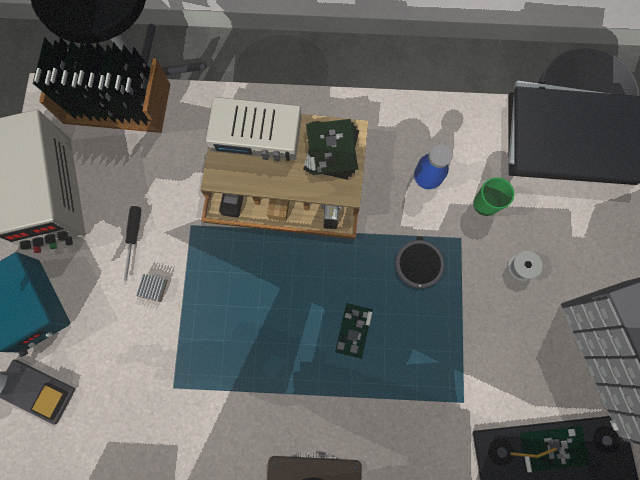

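View pics/side0.png

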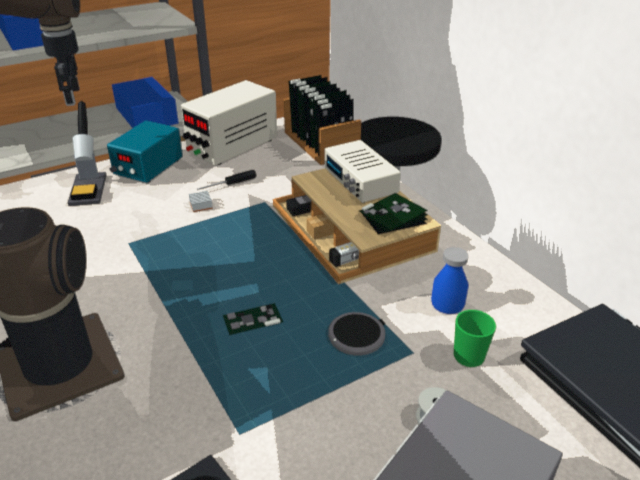

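View pics/wrist0.png

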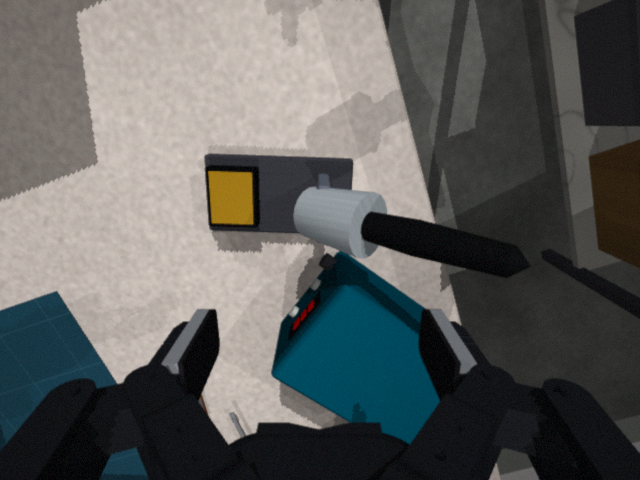

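The lamp is in the riser's right bay (-y side), at about (332,213) in the top picture. The pad is at (420,263). I'll zoom in.

```bash
cat > h.py <<'E'
import numpy as np, cv2
from plant import ctrl
from scipy.spatial.transform import Rotation as Ro
def ray(n,uv,pose=None):
    c=ctrl.get_calibration(n); d=np.linalg.inv(c["mtx"])@np.array([uv[0],uv[1],1.0])
    if n=="wrist":
        p,q=pose; T=np.eye(4);T[:3,:3]=Ro.from_quat(q).as_matrix();T[:3,3]=p
        M=T@np.array(c["hand_eye"]); return M[:3,3],M[:3,:3]@d
    R=np.array(c["R"]);t=np.array(c["t"]); return -R.T@t,R.T@d
def onz(n,uv,z,pose=None):
    o,d=ray(n,uv,pose); return o+d*(z-o[2])/d[2]
def two(r1,r2):
    A=np.stack([r1[1],-r2[1]],1); s=np.linalg.lstsq(A,r2[0]-r1[0],rcond=None)[0]
    a=r1[0]+s[0]*r1[1]; b=r2[0]+s[1]*r2[1]; return (a+b)/2,np.linalg.norm(a-b)
def proj(n,X,pose=None):
    c=ctrl.get_calibration(n)
    if n=="wrist":
        p,q=pose; T=np.eye(4);T[:3,:3]=Ro.from_quat(q).as_matrix();T[:3,3]=p
        x=(np.linalg.inv(T@np.array(c["hand_eye"]))@np.append(X,1))[:3]
    else: x=np.array(c["R"])@X+np.array(c["t"])
    u=np.array(c["mtx"])@x; return u[:2]/u[2]
E
python3 - <<'E'
import cv2
a=cv2.imread("pics/top0.png")[170:300,190:450]; cv2.imwrite("pics/topz.png",cv2.resize(a,None,fx=3,fy=3,interpolation=cv2.INTER_CUBIC))
a=cv2.imread("pics/side0.png")[170:360,260:460]; cv2.imwrite("pics/sidez.png",cv2.resize(a,None,fx=3,fy=3,interpolation=cv2.INTER_CUBIC))
E
```

```text
(no output)
```

View pics/topz.png

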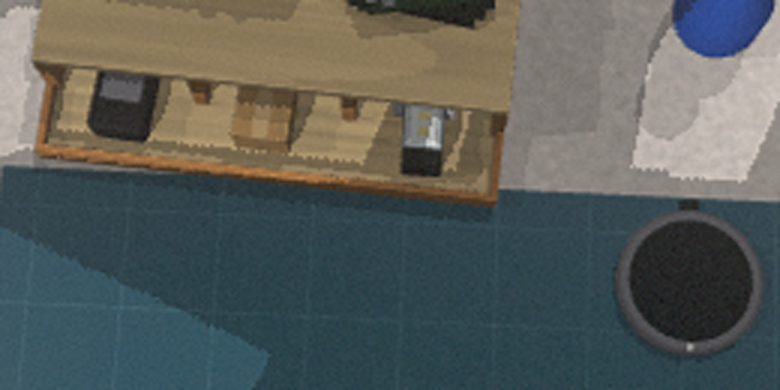

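View pics/sidez.png

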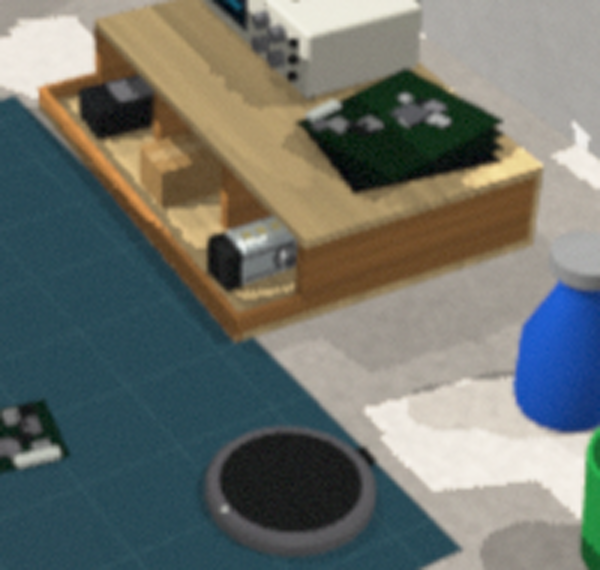

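```bash
python3 - <<'E'
from h import *
np.set_printoptions(precision=4,suppress=True)
f=lambda u,v:(190+u/3,170+v/3)
g=lambda u,v:(260+u/3,170+v/3)
L=onz("top",f(37,150),.022);Rr=onz("top",f(497,196),.022)
print("top lip L,R",L,Rr,np.linalg.norm(L-Rr))
print("roof L,R",onz("top",f(40,63),.074),onz("top",f(513,110),.074))
print("side lip L,R", onz("side",g(40,90),.022),onz("side",g(237,330),.022))
print("side roof L,R", onz("side",g(97,22),.074),onz("side",g(302,245),.074))
# pad
im=cv2.imread("pics/top0.png")
print("pad top view",onz("top",f(690,281),.012), onz("side",g(291,482),.012))
for p in [f(616,281),f(762,281),f(690,211),f(690,355)]: print(" ",onz("top",p,.012))
# lamp top near edge corners
print("lamp near top edge L,R", onz("top",f(403,148),.042),onz("top",f(441,150),.042))
print("lamp near bottom L,R", onz("top",f(402,175),.008),onz("top",f(439,176),.008))
print("lamp roofcross", onz("top",f(405,104),.042),onz("top",f(445,107),.042))
print("tipside", onz("side",g(208,236),.042),onz("side",g(222,290),.008))
print("board",[onz("top",p,.004) for p in [(346,303),(371,308),(362,358),(336,352)]])
print("cams",ray("top",(0,0))[0],ray("side",(0,0))[0])
E
```

```text
top lip L,R [0.5849 0.2776 0.022 ] [ 0.5662 -0.0688  0.022 ] 0.34684281993107813
roof L,R [0.6367 0.2693 0.074 ] [ 0.6179 -0.0749  0.074 ]
side lip L,R [0.588  0.2734 0.022 ] [ 0.5603 -0.0795  0.022 ]
side roof L,R [0.642  0.2696 0.074 ] [ 0.6145 -0.0765  0.074 ]
pad top view [ 0.5107 -0.2148  0.012 ] [ 0.5144 -0.2165  0.012 ]
  [ 0.508  -0.1599  0.012 ]
  [ 0.5133 -0.2683  0.012 ]
  [ 0.5642 -0.2147  0.012 ]
  [ 0.4554 -0.215   0.012 ]
lamp near top edge L,R [0.5944 0.003  0.042 ] [ 0.5943 -0.0251  0.042 ]
lamp near bottom L,R [0.5825 0.0027 0.008 ] [ 0.5831 -0.0253  0.008 ]
lamp roofcross [0.6284 0.0031 0.042 ] [ 0.6275 -0.0267  0.042 ]
tipside [0.5867 0.0024 0.042 ] [ 0.5851 -0.0207  0.008 ]
board [array([ 0.4161, -0.0535,  0.004 ]), array([ 0.4078, -0.1089,  0.004 ]), array([ 0.2997, -0.0921,  0.004 ]), array([ 0.3096, -0.0357,  0.004 ])]
cams [0.293  0.0052 1.1454] [ 0.0056 -0.9132  0.8435]
```

```bash
python3 -m jog '[{"grip":0,"xyz":[-0.508,0.504,0],"dr":[0,0,-0.339]},{"grip":0,"xyz":[-0.508,0.504,0],"dr":[0,0,-0.339]},{"grip":0,"xyz":[-0.508,0.504,0],"dr":[0,0,-0.339]},{"grip":0,"xyz":[-0.508,0.504,0],"dr":[0,0,-0.339]},{"grip":0,"xyz":[-0.508,0.504,0],"dr":[0,0,-0.339]},{"grip":0,"xyz":[-0.508,0.504,0],"dr":[0,0,-0.339]},{"grip":0,"xyz":[-0.508,0.504,0],"dr":[0,0,-0.339]},{"grip":0,"xyz":[-0.508,0.504,0],"dr":[0,0,-0.339]},{"grip":0,"xyz":[-0.508,0.504,0],"dr":[0,0,-0.339]},{"grip":0,"xyz":[-0.508,0.504,0],"dr":[0,0,-0.339]},{"grip":0,"xyz":[-0.508,0.504,0],"dr":[0,0,-0.339]},{"grip":0,"xyz":[-0.508,0.504,0],"dr":[0,0,-0.339]}]'
python3 - <<'E'
from h import *
s=ctrl.get_state(); R=Ro.from_quat(s["tcp_rot"]).as_matrix()
print(R.round(4)); print(R.T@(np.array([.53,-.011,.23])-s["eef_pos"]))
E
```

```text
time: 1.15
eef_pos: [0.4385, 0.1833, 0.2313]
tcp_rot: [0.707, 0.708, 0.0, 0.0]
contact_force: [1.4, 0.8, 0.6]
opening: 1.002
[[-1.3e-03  1.0e+00  2.0e-04]
 [ 1.0e+00  1.3e-03  1.0e-04]
 [ 1.0e-04  2.0e-04 -1.0e+00]]
[-0.19443134  0.0912753   0.00127746]
```

```bash
python3 -m jog '[{"grip":0.4,"xyz":[-0.194,0.085,0],"dr":[0,0,0]},{"grip":0.4,"xyz":[-0.194,0.085,0],"dr":[0,0,0]},{"grip":0.4,"xyz":[-0.194,0.085,0],"dr":[0,0,0]},{"grip":0.4,"xyz":[-0.194,0.085,0],"dr":[0,0,0]},{"grip":0.4,"xyz":[-0.194,0.085,0],"dr":[0,0,0]},{"grip":0.4,"xyz":[-0.194,0.085,0],"dr":[0,0,0]},{"grip":0.4,"xyz":[-0.194,0.085,0],"dr":[0,0,0]},{"grip":0.4,"xyz":[-0.194,0.085,0],"dr":[0,0,0]}]'
python3 - <<'E'
from h import *
s=ctrl.get_state(); print(s["eef_pos"],s["tcp_rot"],s["contact_force"],s["opening"])
im=ctrl.read_camera("wrist"); cv2.imwrite("pics/wrist1.png",im[:,:,::-1])
E
```

```text
time: 1.82
eef_pos: [0.5231, -0.0084, 0.2308]
tcp_rot: [0.707, 0.707, -0.0, -0.001]
contact_force: [0.7, -0.1, 0.7]
opening: 0.599
[ 0.52305789 -0.00839307  0.23080406] [ 7.07005488e-01  7.07207629e-01 -1.46368566e-04 -7.67136922e-04] [ 0.65993724 -0.13958778  0.70237448] 0.5992960269529229
```

View pics/wrist1.png

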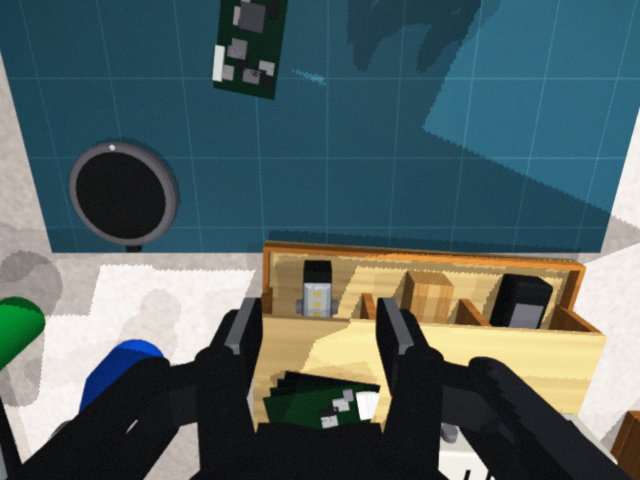

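```bash
python3 - <<'E'
import cv2
a=cv2.imread("pics/wrist1.png")[230:330,250:400]; cv2.imwrite("pics/w1z.png",cv2.resize(a,None,fx=5,fy=5,interpolation=cv2.INTER_CUBIC))
E
```

```text
(no output)
```

View pics/w1z.png

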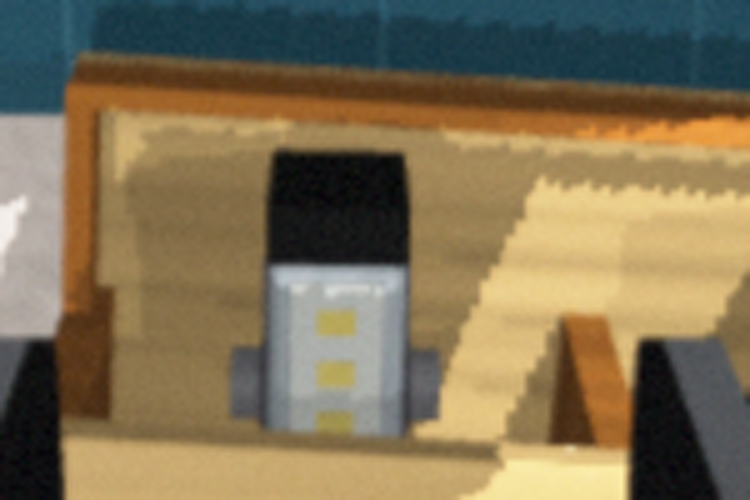

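```bash
python3 - <<'E'
from h import *
np.set_printoptions(precision=4,suppress=True)
P=([ 0.52305789,-0.00839307,0.23080406],[ 7.07005488e-01,7.07207629e-01,-1.46368566e-04,-7.67136922e-04])
f=lambda u,v:(250+u/5,230+v/5)
for n,p,z in [("near top L",(270,205),.042),("near topR",(408,205),.042),("near botL",(273,152),.008),("near botR",(403,154),.008),("coverL",(269,264),.042),("coverR",(409,265),.042),("roofL",(264,425),.042),("roofR",(407,435),.042),("capL out",(231,382),.025),("capR out",(440,384),.025),("capL front",(245,347),.025),("capR front",(425,349),.025),("lip outer R",(80,55),.022),("lip 750",(750,95),.022),("roof a",(62,424),.074),("roof b",(700,445),.074)]:
    print(n,onz("wrist",f(*p),z,P))
E
```

```text
near top L [ 0.5846 -0.0237  0.042 ]
near topR [0.5845 0.0045 0.042 ]
near botL [ 0.5865 -0.0244  0.008 ]
near botR [0.5869 0.0046 0.008 ]
coverL [ 0.5978 -0.0241  0.042 ]
coverR [0.598  0.0049 0.042 ]
roofL [ 0.6357 -0.0256  0.042 ]
roofR [0.6381 0.005  0.042 ]
capL out [ 0.6348 -0.0337  0.025 ]
capR out [0.6353 0.0129 0.025 ]
capL front [ 0.6261 -0.0304  0.025 ]
capR front [0.6266 0.0094 0.025 ]
lip outer R [ 0.559  -0.0642  0.022 ]
lip 750 [0.5678 0.0776 0.022 ]
roof a [ 0.6166 -0.063   0.074 ]
roof b [0.6211 0.0605 0.074 ]
```

```bash
python3 -m jog '[{"grip":0.4,"xyz":[-0.0016,0.02,0.02],"dr":[-0.1,0,0]},{"grip":0.4,"xyz":[-0.0016,0.05,0.04],"dr":[-0.21,0,0]},{"grip":0.4,"xyz":[-0.0016,0.08,0.07],"dr":[-0.21,0,0]},{"grip":0.4,"xyz":[-0.0016,0.08,0.10],"dr":[-0.21,0,0]},{"grip":0.4,"xyz":[-0.0016,0.08,0.13],"dr":[-0.21,0,0]},{"grip":0.4,"xyz":[-0.0016,0.08,0.13],"dr":[-0.21,0,0]},{"grip":0.4,"xyz":[-0.0016,0.08,0.13],"dr":[-0.21,0,0]}]'
python3 - <<'E'
from h import *
s=ctrl.get_state(); R=Ro.from_quat(s["tcp_rot"]).as_matrix()
print(R.round(3)); print("to go",R.T@(np.array([.6029,-.010,.0147])-s["eef_pos"]))
im=ctrl.read_camera("wrist"); cv2.imwrite("pics/wrist2.png",im[:,:,::-1])
E
```

```text
time: 2.45
eef_pos: [0.6016, -0.0081, 0.0995]
tcp_rot: [0.702, 0.705, 0.073, 0.072]
contact_force: [-0.3, -0.8, 1.4]
opening: 0.596
[[-0.004  0.979  0.204]
 [ 1.     0.003  0.002]
 [ 0.001  0.204 -0.979]]
to go [-0.00205239 -0.01600398  0.08325144]
```

View pics/wrist2.png

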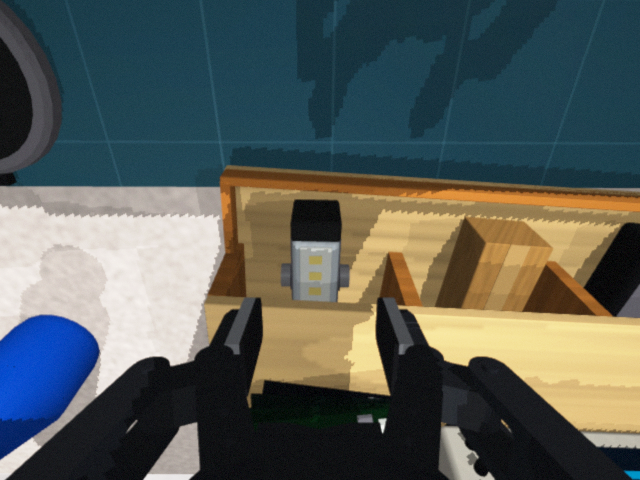

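```bash
python3 -m jog '[{"grip":0.4,"xyz":[-0.002,-0.004,0.02],"dr":[0,0,0]},{"grip":0.4,"xyz":[-0.002,-0.009,0.045],"dr":[0,0,0]},{"grip":0.4,"xyz":[-0.002,-0.013,0.066],"dr":[0,0,0]},{"grip":0.4,"xyz":[-0.002,-0.015,0.078],"dr":[0,0,0]},{"grip":0.4,"xyz":[-0.002,-0.016,0.083],"dr":[0,0,0]},{"grip":0.4,"xyz":[-0.002,-0.016,0.083],"dr":[0,0,0]},{"grip":0.4,"xyz":[-0.002,-0.016,0.083],"dr":[0,0,0]}]'
python3 - <<'E'
from h import *
for n in ("wrist","side"):
    im=ctrl.read_camera(n); 
    if n=="side": im=cv2.resize(im[170:320,250:450],None,fx=4,fy=4,interpolation=cv2.INTER_CUBIC)
    cv2.imwrite(f"pics/{n}3.png",im[:,:,::-1])
E
```

```text
time: 3.08
eef_pos: [0.6066, -0.0122, 0.0188]
tcp_rot: [0.703, 0.704, 0.075, 0.075]
contact_force: [-0.2, -0.4, 0.9]
opening: 0.598
```

View pics/wrist3.png

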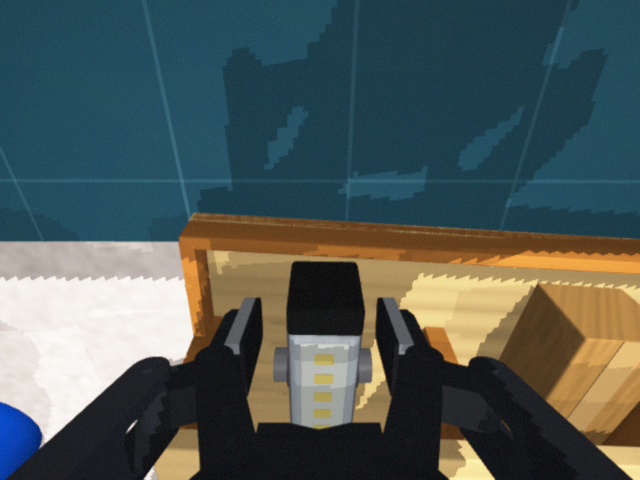

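View pics/side3.png

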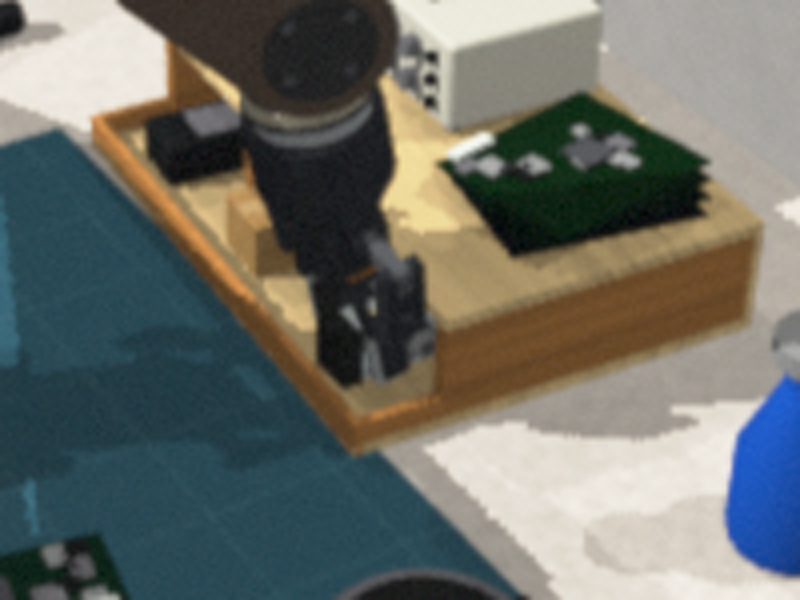

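```bash
python3 -m jog '[{"grip":0.4,"xyz":[0.002,-0.002,0.002],"dr":[0,0,0]},{"grip":0.4,"xyz":[0.002,-0.002,0.002],"dr":[0,0,0]},{"grip":0.5,"xyz":[0.002,-0.002,0.002],"dr":[0,0,0]},{"grip":0.6,"xyz":[0.002,-0.002,0.002],"dr":[0,0,0]},{"grip":0.7,"xyz":[0.002,-0.002,0.002],"dr":[0,0,0]},{"grip":0.8,"xyz":[0.002,-0.002,0.002],"dr":[0,0,0]},{"grip":0.9,"xyz":[0.002,-0.002,0.002],"dr":[0,0,0]},{"grip":0.9,"xyz":[0.002,-0.002,0.002],"dr":[0,0,0]},{"grip":0.9,"xyz":[0.002,-0.002,0.002],"dr":[0,0,0]}]' 80
python3 - <<'E'
from h import *
s=ctrl.get_state(); print(s["wrist_torque"])
for n in ("wrist",):
    im=ctrl.read_camera(n); 
    cv2.imwrite(f"pics/{n}4.png",im[:,:,::-1])
E
```

```text
time: 3.93
eef_pos: [0.6039, -0.0102, 0.0149]
tcp_rot: [0.703, 0.704, 0.074, 0.074]
contact_force: [-2.5, 0.7, 4.6]
opening: 0.341
[ 0.01202299  0.29775248 -0.02569762]
```

View pics/wrist4.png

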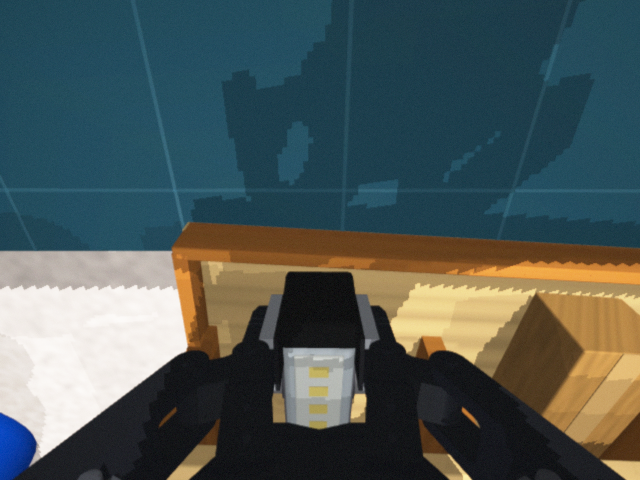

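```bash
python3 -m jog '[{"grip":0.9,"xyz":[0,0.0012,-0.003],"dr":[0.04,0,0]},{"grip":0.9,"xyz":[0,0.0025,-0.006],"dr":[0.08,0,0]},{"grip":0.9,"xyz":[0,0.0037,-0.009],"dr":[0.12,0,0]},{"grip":0.9,"xyz":[0,0.005,-0.012],"dr":[0.16,0,0]},{"grip":0.9,"xyz":[0,0.0062,-0.0151],"dr":[0.2,0,0]},{"grip":0.9,"xyz":[0,0.0062,-0.0151],"dr":[0.2,0,0]},{"grip":0.9,"xyz":[0,0.0062,-0.0151],"dr":[0.2,0,0]}]'
python3 - <<'E'
from h import *
s=ctrl.get_state(); print(s["wrist_torque"]); print(Ro.from_quat(s["tcp_rot"]).as_matrix().round(3))
for n in ("wrist","side"):
    im=ctrl.read_camera(n); 
    if n=="side": im=cv2.resize(im[170:320,250:450],None,fx=4,fy=4,interpolation=cv2.INTER_CUBIC)
    cv2.imwrite(f"pics/{n}5.png",im[:,:,::-1])
E
```

```text
time: 4.57
eef_pos: [0.6076, -0.0103, 0.0302]
tcp_rot: [0.707, 0.708, 0.005, 0.005]
contact_force: [1.2, 0.3, 1.9]
opening: 0.336
[-0.0480994  -0.58412127 -0.06703026]
[[-0.001  1.     0.013]
 [ 1.     0.001 -0.   ]
 [-0.     0.013 -1.   ]]
```

View pics/wrist5.png

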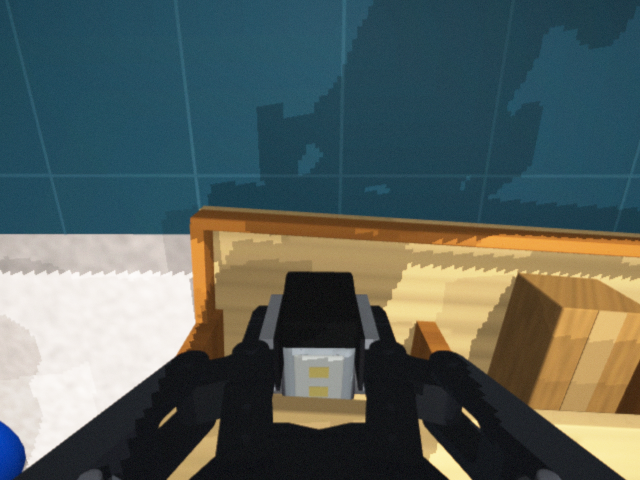

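View pics/side5.png

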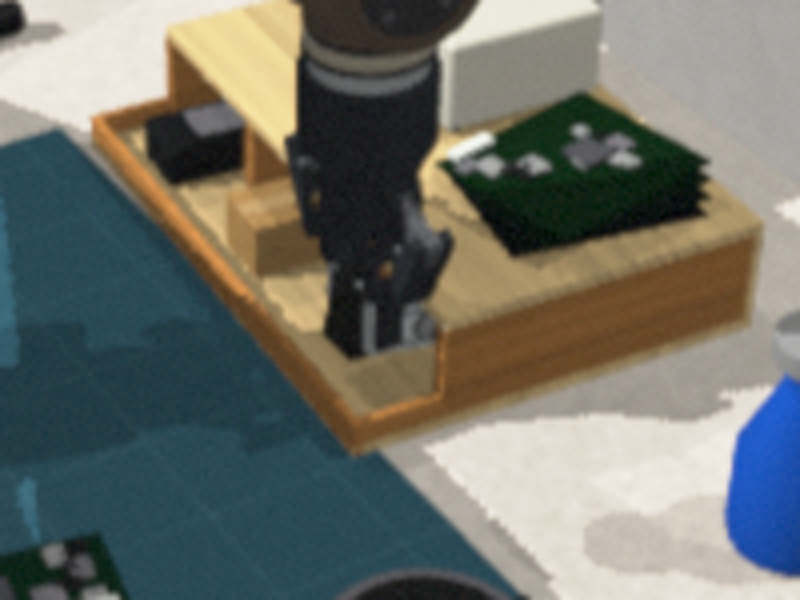

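```bash
python3 -m jog '[{"grip":0.9,"xyz":[0,-0.004,-0.001],"dr":[-0.01,0,0]},{"grip":0.9,"xyz":[0,-0.010,-0.002],"dr":[-0.025,0,0]},{"grip":0.9,"xyz":[0,-0.018,-0.003],"dr":[-0.045,0,0]},{"grip":0.9,"xyz":[0,-0.026,-0.004],"dr":[-0.065,0,0]},{"grip":0.9,"xyz":[0,-0.034,-0.005],"dr":[-0.085,0,0]},{"grip":0.9,"xyz":[0,-0.042,-0.006],"dr":[-0.1,0,0]},{"grip":0.9,"xyz":[0,-0.050,-0.007],"dr":[-0.1,0,0]},{"grip":0.9,"xyz":[0,-0.058,-0.008],"dr":[-0.1,0,0]},{"grip":0.9,"xyz":[0,-0.066,-0.009],"dr":[-0.1,0,0]},{"grip":0.9,"xyz":[0,-0.074,-0.010],"dr":[-0.1,0,0]},{"grip":0.9,"xyz":[0,-0.080,-0.011],"dr":[-0.1,0,0]},{"grip":0.9,"xyz":[0,-0.080,-0.011],"dr":[-0.1,0,0]}]'
python3 - <<'E'
from h import *
s=ctrl.get_state(); print(s["wrist_torque"]); print(Ro.from_quat(s["tcp_rot"]).as_matrix().round(3))
for n in ("side",):
    im=ctrl.read_camera(n); 
    if n=="side": im=cv2.resize(im[170:320,250:450],None,fx=4,fy=4,interpolation=cv2.INTER_CUBIC)
    cv2.imwrite(f"pics/{n}6.png",im[:,:,::-1])
E
```

```text
time: 5.67
eef_pos: [0.5251, -0.0101, 0.0405]
tcp_rot: [0.706, 0.706, 0.039, 0.038]
contact_force: [0.3, 0.8, -2.4]
opening: 0.339
[ 0.00745636  0.2536609  -0.00049023]
[[-0.001  0.994  0.108]
 [ 1.     0.001  0.   ]
 [ 0.     0.109 -0.994]]
```

View pics/side6.png

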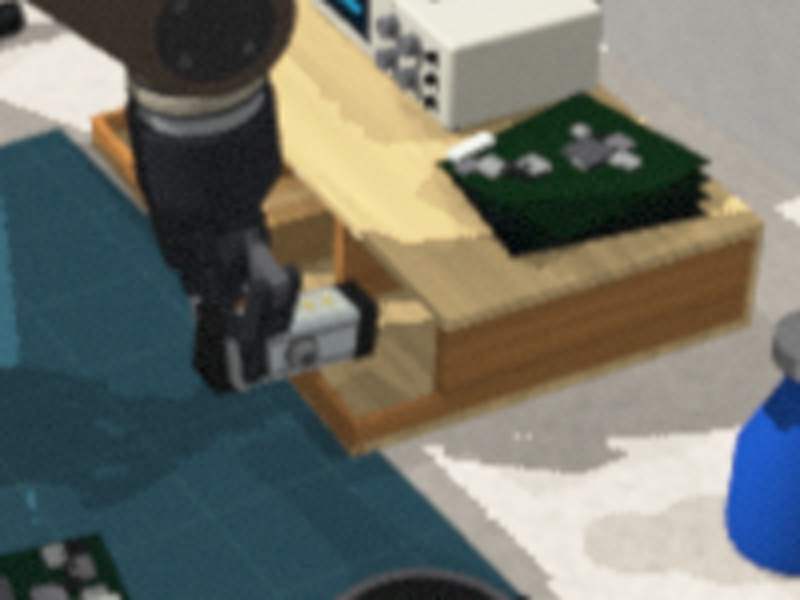

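```bash
python3 -m jog '[{"grip":0.9,"xyz":[0,-0.008,-0.0011],"dr":[0,0,0]},{"grip":0.9,"xyz":[0,-0.017,-0.0022],"dr":[0,0,0]},{"grip":0.9,"xyz":[0,-0.026,-0.0033],"dr":[-0.02,0,0]},{"grip":0.9,"xyz":[0,-0.035,-0.0045],"dr":[-0.045,0,0]},{"grip":0.9,"xyz":[0,-0.044,-0.0058],"dr":[-0.07,0,0]},{"grip":0.9,"xyz":[0,-0.053,-0.007],"dr":[-0.1,0,0]},{"grip":0.9,"xyz":[0,-0.062,-0.0085],"dr":[-0.1,0,0]},{"grip":0.9,"xyz":[0,-0.0704,-0.0097],"dr":[-0.1,0,0]},{"grip":0.9,"xyz":[0,-0.0704,-0.0097],"dr":[-0.1,0,0]},{"grip":0.9,"xyz":[0,-0.0704,-0.0097],"dr":[-0.1,0,0]}]'
python3 - <<'E'
from h import *
s=ctrl.get_state(); print(s["wrist_torque"]); print(Ro.from_quat(s["tcp_rot"]).as_matrix().round(3))
for n in ("side",):
    im=ctrl.read_camera(n); 
    if n=="side": im=cv2.resize(im[170:320,210:410],None,fx=4,fy=4,interpolation=cv2.INTER_CUBIC)
    cv2.imwrite(f"pics/{n}7.png",im[:,:,::-1])
E
```

```text
time: 6.55
eef_pos: [0.4555, -0.0104, 0.0429]
tcp_rot: [0.703, 0.704, 0.074, 0.074]
contact_force: [0.2, -1.0, -1.9]
opening: 0.338
[-0.02561954  0.33583789 -0.03391283]
[[-0.001  0.978  0.209]
 [ 1.     0.001 -0.   ]
 [-0.     0.209 -0.978]]
```

View pics/side7.png

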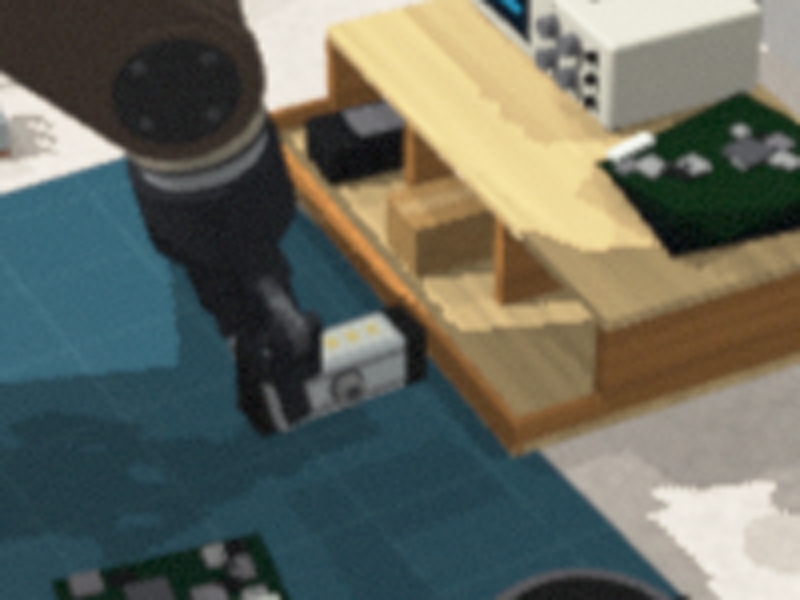

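```bash
python3 -m jog '[{"grip":0.9,"xyz":[0,-0.0012,0.006],"dr":[0,0,0]},{"grip":0.9,"xyz":[0,-0.0028,0.013],"dr":[0,0,0]},{"grip":0.9,"xyz":[0,-0.0042,0.020],"dr":[0,0,0]},{"grip":0.9,"xyz":[0,-0.0055,0.026],"dr":[0,0,0]},{"grip":0.9,"xyz":[0,-0.0064,0.030],"dr":[0,0,0]},{"grip":0.9,"xyz":[0,-0.007,0.033],"dr":[0,0,0]},{"grip":0.9,"xyz":[0,-0.0073,0.0345],"dr":[0,0,0]},{"grip":0.9,"xyz":[0,-0.0073,0.0345],"dr":[0,0,0]},{"grip":0.9,"xyz":[0,-0.0073,0.0345],"dr":[0,0,0]}]'
python3 - <<'E'
from h import *
s=ctrl.get_state(); print(s["wrist_torque"],s["eef_pos"])
E
```

```text
time: 7.35
eef_pos: [0.4558, -0.0104, 0.0075]
tcp_rot: [0.703, 0.704, 0.074, 0.074]
contact_force: [0.2, -0.5, -2.6]
opening: 0.338
[ 0.00153306  0.34218656 -0.00273268] [ 0.45576998 -0.01039244  0.00745924]
```

```bash
python3 -m jog '[{"grip":0.9,"xyz":[0,-0.0002,0.001],"dr":[0,0,0]},{"grip":0.9,"xyz":[0,-0.0004,0.002],"dr":[0,0,0]},{"grip":0.9,"xyz":[0,-0.0004,0.002],"dr":[0,0,0]},{"grip":0.9,"xyz":[0,-0.0004,0.002],"dr":[0,0,0]}]'
python3 - <<'E'
from h import *
s=ctrl.get_state(); print(s["wrist_torque"],s["eef_pos"])
E
```

```text
time: 7.68
eef_pos: [0.4559, -0.0104, 0.0069]
tcp_rot: [0.703, 0.704, 0.074, 0.074]
contact_force: [-10.1, 0.2, 13.8]
opening: 0.335
[ 0.00782721  1.0327865  -0.08207149] [ 0.45592442 -0.01043193  0.00685004]
```

```bash
python3 -m jog '[{"grip":0.8,"xyz":[0,0,0],"dr":[0,0,0]},{"grip":0.6,"xyz":[0,0,0],"dr":[0,0,0]},{"grip":0.4,"xyz":[0,0,0],"dr":[0,0,0]},{"grip":0.25,"xyz":[0,0,0],"dr":[0,0,0]},{"grip":0.25,"xyz":[0,0,0],"dr":[0,0,0]},{"grip":0.25,"xyz":[0,0.003,-0.015],"dr":[0,0,0]},{"grip":0.25,"xyz":[0,0.009,-0.045],"dr":[0,0,0]},{"grip":0.25,"xyz":[0,0.016,-0.08],"dr":[0.05,0,0]},{"grip":0.25,"xyz":[0,0.024,-0.118],"dr":[0.12,0,0]},{"grip":0.25,"xyz":[0,0.024,-0.118],"dr":[0.21,0,0]},{"grip":0.25,"xyz":[0,0.024,-0.118],"dr":[0.21,0,0]},{"grip":0.25,"xyz":[0,0.024,-0.118],"dr":[0.21,0,0]}]' 60
python3 - <<'E'
from h import *
s=ctrl.get_state(); print(s["wrist_torque"],s["eef_pos"].tolist(),s["tcp_rot"].tolist())
im=ctrl.read_camera("wrist"); cv2.imwrite("pics/wrist8.png",im[:,:,::-1])
im=ctrl.read_camera("top"); cv2.imwrite("pics/top8.png",im[:,:,::-1])
E
```

```text
time: 8.68
eef_pos: [0.4548, -0.0102, 0.1255]
tcp_rot: [0.707, 0.708, 0.001, 0.0]
contact_force: [-0.9, -0.1, -0.2]
opening: 0.748
[-0.02110863  0.00937459 -0.04218292] [0.4548446936681933, -0.010248520248252702, 0.12553690984617147] [0.7065058749959798, 0.7077068624020904, 0.0005328811809680502, 0.0004019238743436801]
```

View pics/wrist8.png

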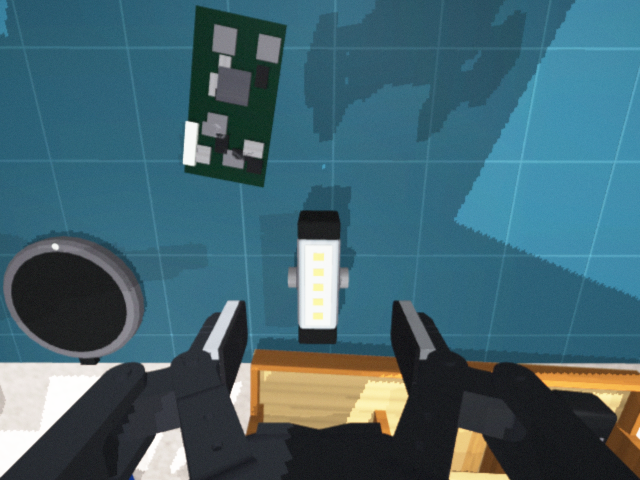

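```bash
python3 - <<'E'
import cv2
a=cv2.imread("pics/wrist8.png")[200:350,260:380]; cv2.imwrite("pics/w8z.png",cv2.resize(a,None,fx=4,fy=4,interpolation=cv2.INTER_CUBIC))
E
```

View pics/w8z.png

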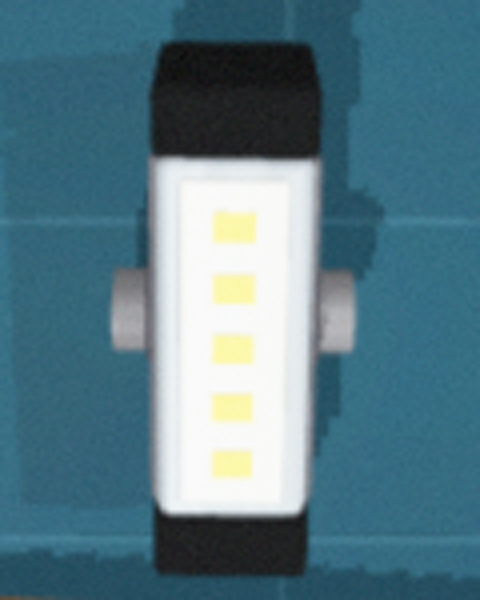

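```bash
python3 - <<'E'
from h import *
np.set_printoptions(precision=4,suppress=True)
P=([0.4548446936681933,-0.010248520248252702,0.12553690984617147],[0.7065058749959798,0.7077068624020904,0.0005328811809680502,0.0004019238743436801])
f=lambda u,v:(260+u/4,200+v/4)
for n,p,z in [("nearTL",(150,85),.034),("nearTR",(322,85),.034),("whiteNL",(152,157),.034),("whiteNR",(320,157),.034),("whiteFL",(157,515),.034),("whiteFR",(307,515),.034),("farL",(155,574),.034),("farR",(304,574),.034),("capL",(111,312),.017),("capR",(357,312),.017),("capL top",(130,268),.017),("capL bot",(130,350),.017),("capRtop",(340,270),.017),("capRbot",(340,351),.017)]:
    print(n,onz("wrist",f(*p),z,P))
t=cv2.imread("pics/top8.png")[200:300,280:440]; cv2.imwrite("pics/t8z.png",cv2.resize(t,None,fx=4,fy=4,interpolation=cv2.INTER_CUBIC))
E
```

```text
nearTL [ 0.4371 -0.0254  0.034 ]
nearTR [0.437  0.0042 0.034 ]
whiteNL [ 0.4501 -0.0252  0.034 ]
whiteNR [0.45   0.0042 0.034 ]
whiteFL [ 0.5224 -0.0255  0.034 ]
whiteFR [0.5224 0.0033 0.034 ]
farL [ 0.5357 -0.0261  0.034 ]
farR [0.5356 0.0029 0.034 ]
capL [ 0.4877 -0.0348  0.017 ]
capR [0.4876 0.0132 0.017 ]
capL top [ 0.4784 -0.0309  0.017 ]
capL bot [ 0.4959 -0.0313  0.017 ]
capRtop [0.4787 0.0096 0.017 ]
capRbot [0.496  0.0101 0.017 ]
```

View pics/t8z.png

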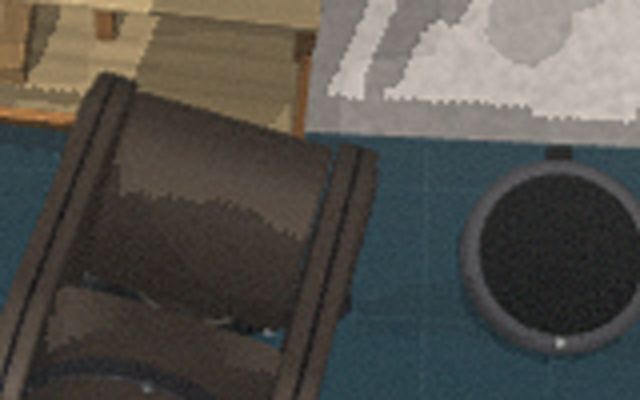

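```bash
python3 -m jog '[{"grip":0.25,"xyz":[-0.0005,0.016,0.02],"dr":[0,0,0.009]},{"grip":0.25,"xyz":[-0.0005,0.032,0.045],"dr":[0,0,0.009]},{"grip":0.25,"xyz":[-0.0005,0.032,0.07],"dr":[0,0,0.009]},{"grip":0.25,"xyz":[-0.0005,0.032,0.09],"dr":[0,0,0.009]},{"grip":0.25,"xyz":[-0.0005,0.032,0.105],"dr":[0,0,0.009]},{"grip":0.25,"xyz":[-0.0005,0.032,0.115],"dr":[0,0,0.009]},{"grip":0.25,"xyz":[-0.0005,0.032,0.120],"dr":[0,0,0.009]},{"grip":0.25,"xyz":[-0.0005,0.032,0.122],"dr":[0,0,0.009]},{"grip":0.25,"xyz":[-0.0005,0.032,0.122],"dr":[0,0,0.009]},{"grip":0.25,"xyz":[-0.0005,0.032,0.122],"dr":[0,0,0.009]}]' 40
python3 - <<'E'
from h import *
s=ctrl.get_state(); print(s["wrist_torque"],s["eef_pos"].tolist(),s["tcp_rot"].tolist())
im=ctrl.read_camera("wrist"); cv2.imwrite("pics/wrist9.png",im[:,:,::-1])
im=ctrl.read_camera("side"); cv2.imwrite("pics/side9.png",cv2.resize(im[170:320,210:410],None,fx=4,fy=4)[:,:,::-1])
E
```

```text
time: 9.62
eef_pos: [0.4869, -0.0109, 0.0044]
tcp_rot: [0.71, 0.704, 0.0, 0.001]
contact_force: [0.3, -0.5, 0.4]
opening: 0.756
[-0.00567127 -0.04264865  0.01899593] [0.486909863381155, -0.010914211477305775, 0.004441347794628413] [0.7098627718623775, 0.7043395843567177, 0.0004337598114472241, 0.0006378749834302125]
```

View pics/wrist9.png

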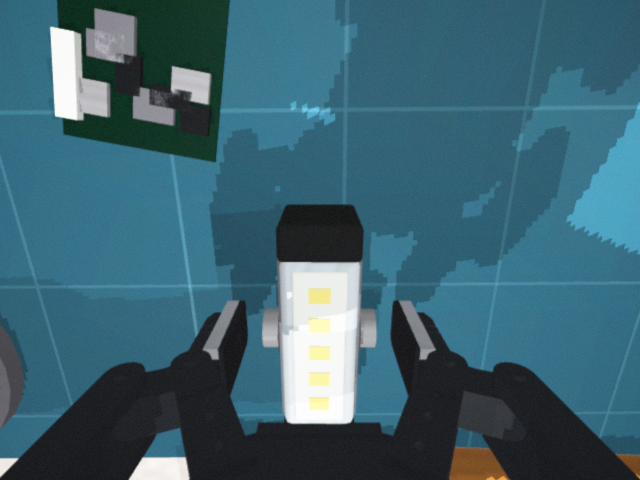

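View pics/side9.png

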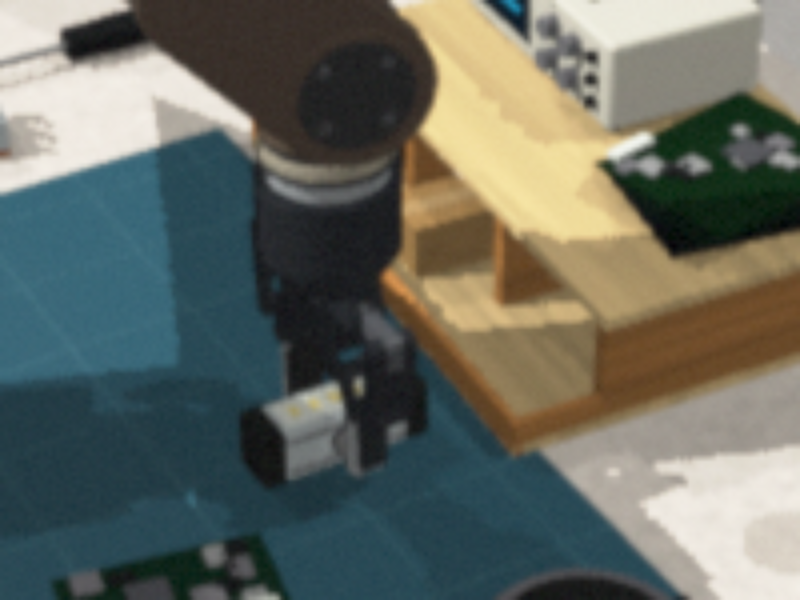

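```bash
python3 -m jog '[{"grip":0.3,"xyz":[0,0,0.001],"dr":[0,0,0]},{"grip":0.35,"xyz":[0,0,0.001],"dr":[0,0,0]},{"grip":0.4,"xyz":[0,0,0.001],"dr":[0,0,0]},{"grip":0.45,"xyz":[0,0,0.001],"dr":[0,0,0]},{"grip":0.5,"xyz":[0,0,0.001],"dr":[0,0,0]},{"grip":0.7,"xyz":[0,0,0.001],"dr":[0,0,0]},{"grip":0.7,"xyz":[0,0,0.001],"dr":[0,0,0]},{"grip":0.7,"xyz":[0,0,0.001],"dr":[0,0,0]}]' 50
python3 - <<'E'
from h import *
s=ctrl.get_state(); print(s["wrist_torque"],s["eef_pos"].tolist(),s["tcp_rot"].tolist(),s["opening"]*85)
im=ctrl.read_camera("wrist"); cv2.imwrite("pics/wrist10.png",im[:,:,::-1])
im=ctrl.read_camera("side"); cv2.imwrite("pics/side10.png",cv2.resize(im[170:320,210:410],None,fx=4,fy=4)[:,:,::-1])
E
```

```text
time: 10.38
eef_pos: [0.4866, -0.0109, 0.0033]
tcp_rot: [0.71, 0.704, -0.0, 0.0]
contact_force: [-2.6, 0.0, 5.6]
opening: 0.515
[0.00111191 0.319758   0.0021898 ] [0.4865691584580321, -0.01085154779547929, 0.003285964626175135] [0.7098005118338031, 0.7044027451745621, -4.222034295678595e-05, 6.487260335832498e-05] 43.79917861040475
```

View pics/wrist10.png

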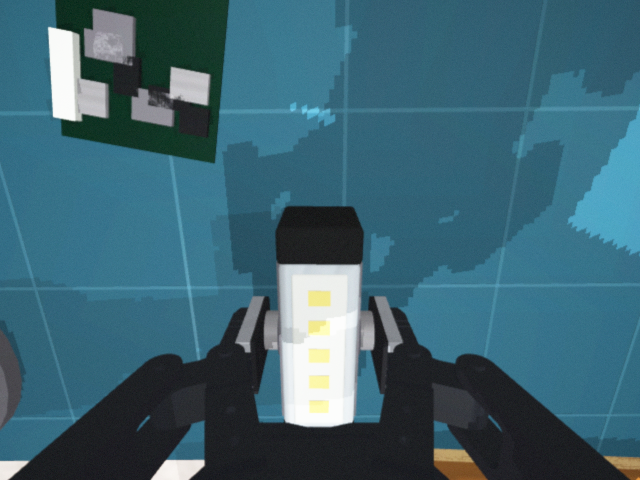

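View pics/side10.png

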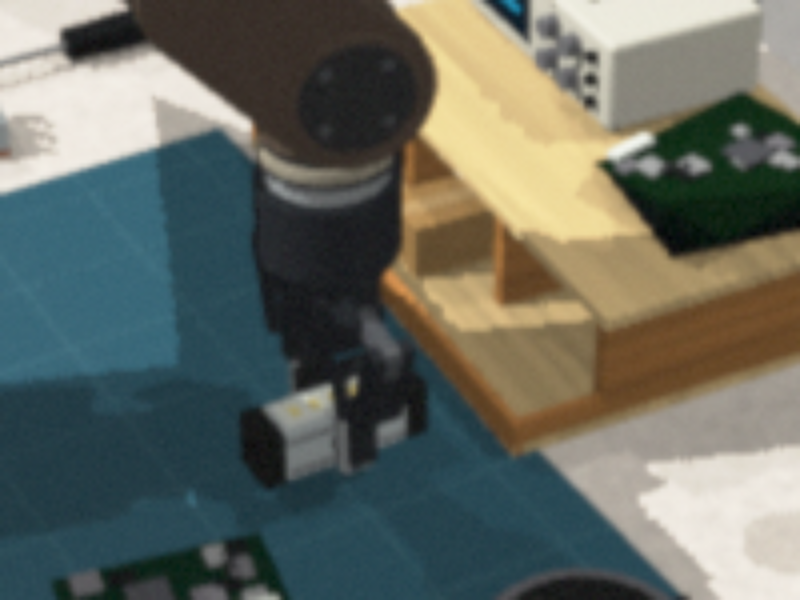

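```bash
python3 -m jog '[{"grip":0.7,"xyz":[0,0,-0.004],"dr":[0,0,0]},{"grip":0.7,"xyz":[0,0,-0.009],"dr":[0,0,0]},{"grip":0.7,"xyz":[0,0,-0.014],"dr":[0,0,0]},{"grip":0.7,"xyz":[0,0,-0.019],"dr":[0,0,0]},{"grip":0.7,"xyz":[0,0,-0.024],"dr":[0,0,0]},{"grip":0.7,"xyz":[0,0,-0.028],"dr":[0,0,0]},{"grip":0.7,"xyz":[0,0,-0.032],"dr":[0,0,0]},{"grip":0.7,"xyz":[0,0,-0.036],"dr":[0,0,0]},{"grip":0.7,"xyz":[0,0,-0.040],"dr":[0,0,0]},{"grip":0.7,"xyz":[0,0,-0.043],"dr":[0,0,0]},{"grip":0.7,"xyz":[0,0,-0.046],"dr":[0,0,0]},{"grip":0.7,"xyz":[0,0,-0.048],"dr":[0,0,0]}]'
python3 - <<'E'
from h import *
im=ctrl.read_camera("wrist"); cv2.imwrite("pics/wrist11.png",im[:,:,::-1])
im=ctrl.read_camera("side"); cv2.imwrite("pics/side11.png",cv2.resize(im[150:300,210:410],None,fx=4,fy=4)[:,:,::-1])
E
```

```text
time: 11.48
eef_pos: [0.4864, -0.0108, 0.051]
tcp_rot: [0.71, 0.704, 0.0, 0.0]
contact_force: [0.7, -0.3, -2.3]
opening: 0.519
```

View pics/wrist11.png

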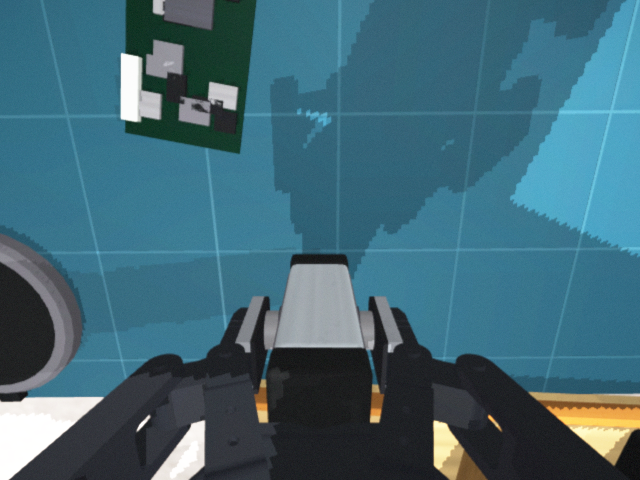

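View pics/side11.png

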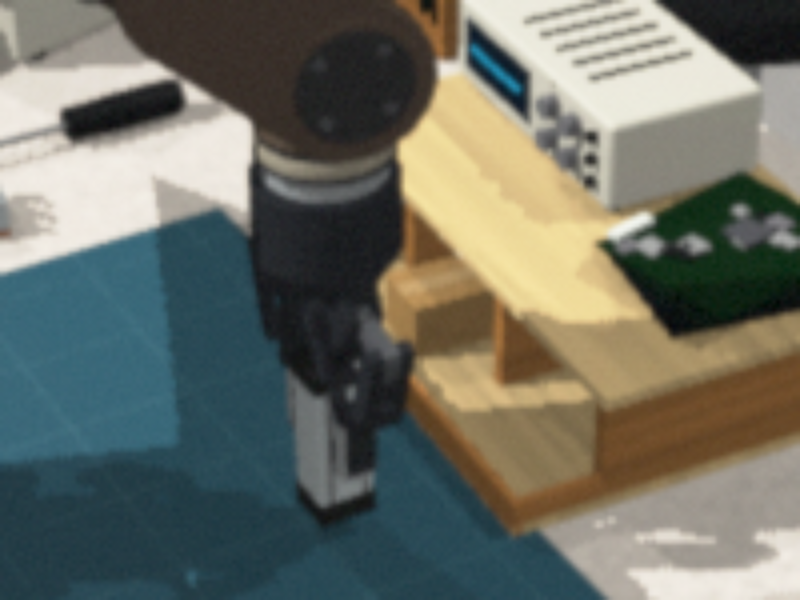

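```bash
python3 -m jog '[{"grip":0.7,"xyz":[0,0,-0.006],"dr":[0,0,0]},{"grip":0.7,"xyz":[0,0,-0.014],"dr":[0,0,0]},{"grip":0.7,"xyz":[0,0,-0.024],"dr":[0,0,0]},{"grip":0.7,"xyz":[0,0,-0.034],"dr":[0,0,0]},{"grip":0.7,"xyz":[-0.006,0.001,-0.044],"dr":[0,0,0]},{"grip":0.7,"xyz":[-0.016,0.002,-0.052],"dr":[0,0,0]},{"grip":0.7,"xyz":[-0.028,0.004,-0.058],"dr":[0,0,0]},{"grip":0.7,"xyz":[-0.042,0.006,-0.060],"dr":[0,0,0]},{"grip":0.7,"xyz":[-0.056,0.008,-0.060],"dr":[0,0,0]},{"grip":0.7,"xyz":[-0.070,0.010,-0.060],"dr":[0,0,0]},{"grip":0.7,"xyz":[-0.084,0.012,-0.060],"dr":[0,0,0]},{"grip":0.7,"xyz":[-0.098,0.014,-0.060],"dr":[0,0,0]}]'
python3 -m jog '[{"grip":0.7,"xyz":[-0.014,0.002,0],"dr":[0,0,0]},{"grip":0.7,"xyz":[-0.028,0.004,0],"dr":[0,0,0]},{"grip":0.7,"xyz":[-0.042,0.006,0],"dr":[0,0,0]},{"grip":0.7,"xyz":[-0.056,0.007,0],"dr":[0,0,0]},{"grip":0.7,"xyz":[-0.070,0.009,0],"dr":[0,0,0]},{"grip":0.7,"xyz":[-0.082,0.010,0],"dr":[0,0,0]},{"grip":0.7,"xyz":[-0.092,0.011,0],"dr":[0,0,0]},{"grip":0.7,"xyz":[-0.100,0.012,0],"dr":[0,0,0]},{"grip":0.7,"xyz":[-0.106,0.012,0],"dr":[0,0,0]},{"grip":0.7,"xyz":[-0.106,0.012,0],"dr":[0,0,0]},{"grip":0.7,"xyz":[-0.106,0.012,0],"dr":[0,0,0]},{"grip":0.7,"xyz":[-0.106,0.012,0],"dr":[0,0,0]}]'
python3 - <<'E'
from h import *
s=ctrl.get_state(); print(s["wrist_torque"],s["eef_pos"].tolist(),s["tcp_rot"].tolist())
im=ctrl.read_camera("wrist"); cv2.imwrite("pics/wrist12.png",im[:,:,::-1])
im=ctrl.read_camera("side"); cv2.imwrite("pics/side12.png",cv2.resize(im[200:350,250:450],None,fx=4,fy=4)[:,:,::-1])
im=ctrl.read_camera("top"); cv2.imwrite("pics/top12.png",im[:,:,::-1])
E
```

```text
time: 12.58
eef_pos: [0.4997, -0.1108, 0.111]
tcp_rot: [0.71, 0.704, -0.0, 0.0]
contact_force: [0.9, -0.2, -3.5]
opening: 0.523
time: 13.58
eef_pos: [0.5106, -0.2144, 0.1105]
tcp_rot: [0.71, 0.704, 0.0, -0.0]
contact_force: [-0.1, 0.5, -2.7]
opening: 0.515
[ 0.0021261  -0.00983415 -0.01602571] [0.510596994789497, -0.21442172539794163, 0.1105443779138293] [0.709721968832073, 0.7044817917745909, 4.153048536910009e-05, -0.0003609576250680547]
```

View pics/wrist12.png

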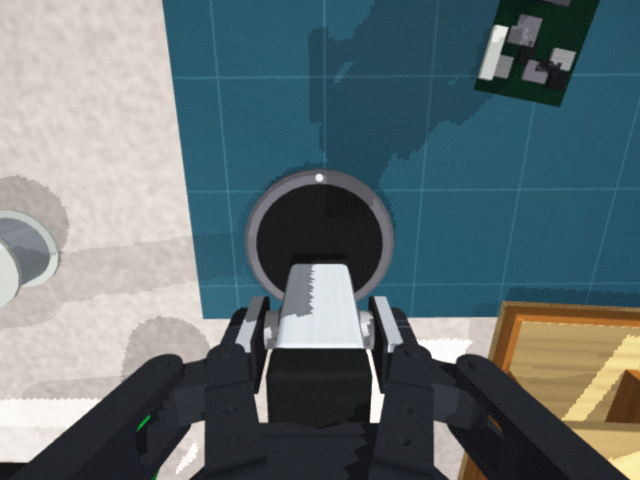

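View pics/side12.png

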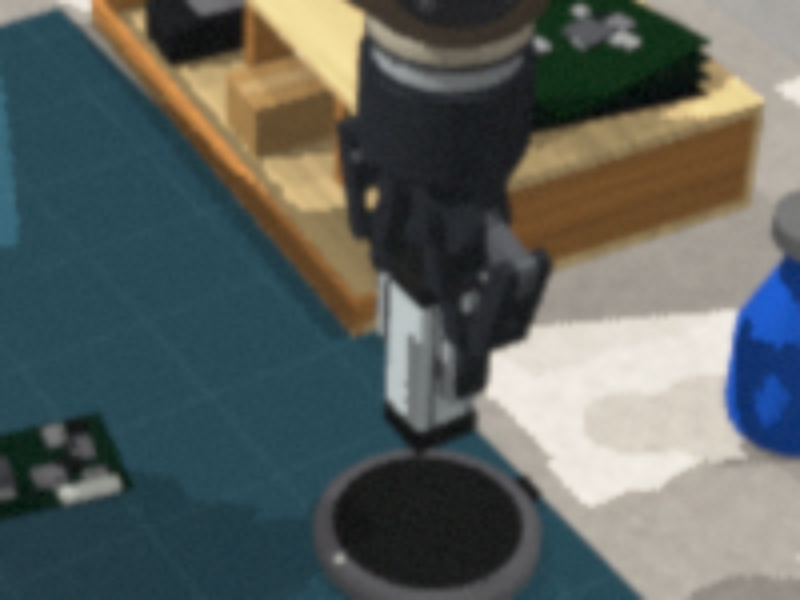

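```bash
python3 - <<'E'
from h import *
np.set_printoptions(precision=4,suppress=True)
P=([0.510596994789497,-0.21442172539794163,0.1105443779138293],[0.709721968832073,0.7044817917745909,4.15e-05,-0.000361])
pts=np.array([onz("wrist",p,.012,P)[:2] for p in [(246,240),(394,240),(320,170),(261,190),(379,190),(263,290)]])
print(pts)
A=np.c_[2*pts,np.ones(len(pts))]; s=np.linalg.lstsq(A,(pts**2).sum(1),rcond=None)[0]; print("centre",s[:2],"r",np.sqrt(s[2]+(s[:2]**2).sum()))
# lamp tilt: heavy-end lower edge (near face bottom) at rows ~ 265
for p,z in [((291,265),.0882),((349,265),.0882),((273,348),.160),((371,348),.160)]: print(onz("wrist",p,z,P))
E
```

```text
[[ 0.5082 -0.2673]
 [ 0.5089 -0.1605]
 [ 0.4587 -0.2136]
 [ 0.472  -0.2543]
 [ 0.4725 -0.1731]
 [ 0.5483 -0.2573]]
centre [ 0.5121 -0.2143] r 0.05510163903790313
[ 0.4963 -0.2288  0.0882]
[ 0.4965 -0.1995  0.0882]
[ 0.4942 -0.229   0.16  ]
[ 0.4944 -0.1986  0.16  ]
```

```bash
python3 -m jog '[{"grip":0.7,"xyz":[0,0,0.006],"dr":[0,0,0]},{"grip":0.7,"xyz":[0,0,0.014],"dr":[0,0,0]},{"grip":0.7,"xyz":[0,0,0.023],"dr":[0,0,0]},{"grip":0.7,"xyz":[0,0,0.032],"dr":[0,0,0]},{"grip":0.7,"xyz":[0,0,0.040],"dr":[0,0,0]},{"grip":0.7,"xyz":[0,0,0.047],"dr":[0,0,0]},{"grip":0.7,"xyz":[0,0,0.052],"dr":[0,0,0]},{"grip":0.7,"xyz":[0,0,0.056],"dr":[0,0,0]},{"grip":0.7,"xyz":[0,0,0.058],"dr":[0,0,0]},{"grip":0.7,"xyz":[0,0,0.058],"dr":[0,0,0]},{"grip":0.7,"xyz":[0,0,0.058],"dr":[0,0,0]},{"grip":0.7,"xyz":[0,0,0.058],"dr":[0,0,0]}]'
python3 - <<'E'
from h import *
im=ctrl.read_camera("wrist"); cv2.imwrite("pics/wrist13.png",im[:,:,::-1])
im=ctrl.read_camera("side"); cv2.imwrite("pics/side13.png",cv2.resize(im[240:365,270:435],None,fx=4.8,fy=4.8)[:,:,::-1])
E
```

```text
time: 14.73
eef_pos: [0.5112, -0.2152, 0.0533]
tcp_rot: [0.71, 0.704, 0.0, 0.001]
contact_force: [-0.4, -0.7, -2.8]
opening: 0.519
```

View pics/side13.png

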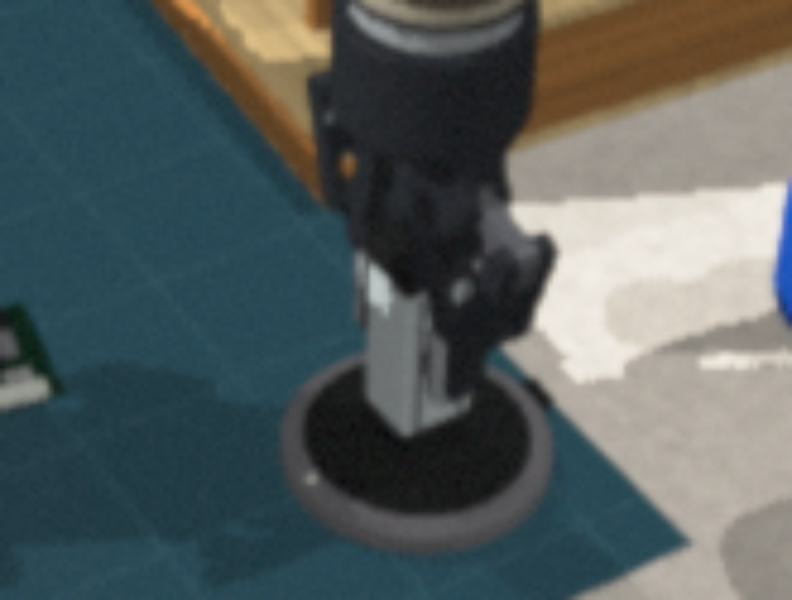

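View pics/wrist13.png

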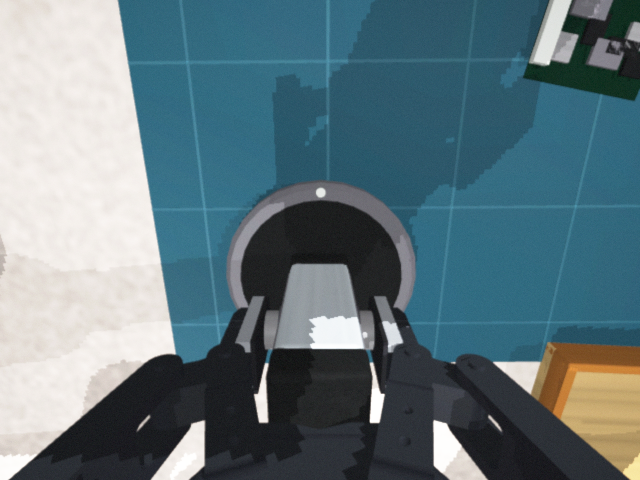

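```bash
python3 -m jog '[{"grip":0.7,"xyz":[0,0,0.001],"dr":[0,0,0]},{"grip":0.7,"xyz":[0,0,0.002],"dr":[0,0,0]},{"grip":0.7,"xyz":[0,0,0.003],"dr":[0,0,0]},{"grip":0.7,"xyz":[0,0,0.003],"dr":[0,0,0]},{"grip":0.7,"xyz":[0,0,0.003],"dr":[0,0,0]}]'
python3 -m jog '[{"grip":0.7,"xyz":[0,0,0.0005],"dr":[0,0,0]},{"grip":0.7,"xyz":[0,0,0.001],"dr":[0,0,0]},{"grip":0.7,"xyz":[0,0,0.001],"dr":[0,0,0]},{"grip":0.7,"xyz":[0,0,0.001],"dr":[0,0,0]}]'
```

```text
time: 15.25
eef_pos: [0.5107, -0.2149, 0.0496]
tcp_rot: [0.71, 0.704, -0.0, -0.0]
contact_force: [-0.2, -0.4, -2.3]
opening: 0.517
time: 15.58
eef_pos: [0.5107, -0.215, 0.0487]
tcp_rot: [0.71, 0.704, -0.0, -0.0]
contact_force: [0.7, 0.1, -3.1]
opening: 0.518
```

```bash
python3 -m jog '[{"grip":0.7,"xyz":[0,0,0.0005],"dr":[0,0,0]},{"grip":0.7,"xyz":[0,0,0.001],"dr":[0,0,0]},{"grip":0.7,"xyz":[0,0,0.001],"dr":[0,0,0]},{"grip":0.7,"xyz":[0,0,0.001],"dr":[0,0,0]}]'
```

```text
time: 15.92
eef_pos: [0.5114, -0.2151, 0.0483]
tcp_rot: [0.71, 0.704, 0.0, 0.001]
contact_force: [0.4, 1.4, 1.3]
opening: 0.519
```

```bash
python3 -m jog '[{"grip":0.7,"xyz":[0,0,0.0003],"dr":[0,0,0]},{"grip":0.7,"xyz":[0,0,0.0003],"dr":[0,0,0]},{"grip":0.7,"xyz":[0,0,0.0003],"dr":[0,0,0]},{"grip":0.7,"xyz":[0,0,0.0003],"dr":[0,0,0]}]' 20
python3 -m jog '[{"grip":0.47,"xyz":[0,0,0],"dr":[0,0,0]},{"grip":0.46,"xyz":[0,0,0],"dr":[0,0,0]},{"grip":0.44,"xyz":[0,0,0],"dr":[0,0,0]},{"grip":0.42,"xyz":[0,0,0],"dr":[0,0,0]},{"grip":0.38,"xyz":[0,0,0],"dr":[0,0,0]},{"grip":0.34,"xyz":[0,0,0],"dr":[0,0,0]},{"grip":0.3,"xyz":[0,0,0],"dr":[0,0,0]},{"grip":0.25,"xyz":[0,0,0],"dr":[0,0,0]},{"grip":0.2,"xyz":[0,0,0],"dr":[0,0,0]},{"grip":0.15,"xyz":[0,0,0],"dr":[0,0,0]},{"grip":0.15,"xyz":[0,0,0],"dr":[0,0,0]}]'
python3 - <<'E'
from h import *
im=ctrl.read_camera("wrist"); cv2.imwrite("pics/wrist14.png",im[:,:,::-1])
im=ctrl.read_camera("side"); cv2.imwrite("pics/side14.png",cv2.resize(im[240:365,270:435],None,fx=4.8,fy=4.8)[:,:,::-1])
E
```

```text
time: 16.25
eef_pos: [0.5114, -0.2151, 0.0483]
tcp_rot: [0.71, 0.704, 0.0, 0.001]
contact_force: [1.5, 2.9, 5.3]
opening: 0.52
time: 17.17
eef_pos: [0.5108, -0.215, 0.0475]
tcp_rot: [0.71, 0.704, -0.0, 0.0]
contact_force: [0.2, -0.2, 0.0]
opening: 0.85
```

View pics/side14.png

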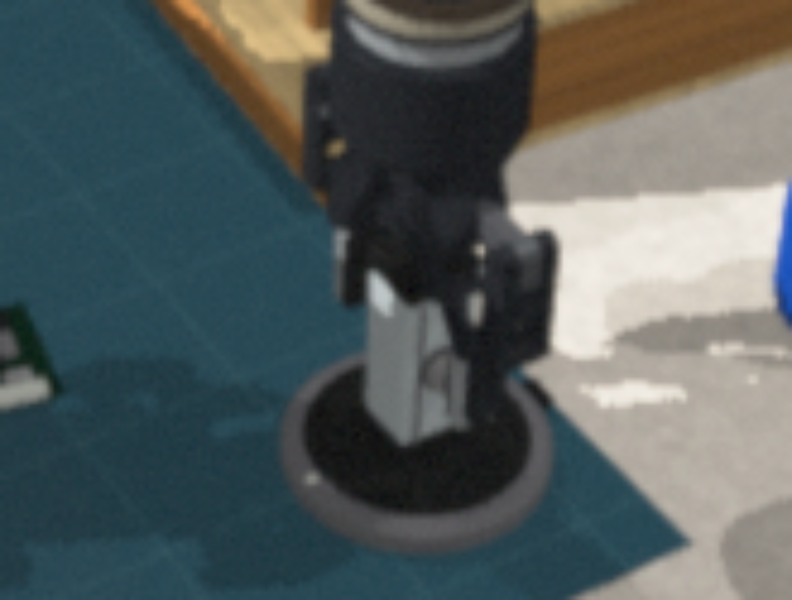

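View pics/wrist14.png

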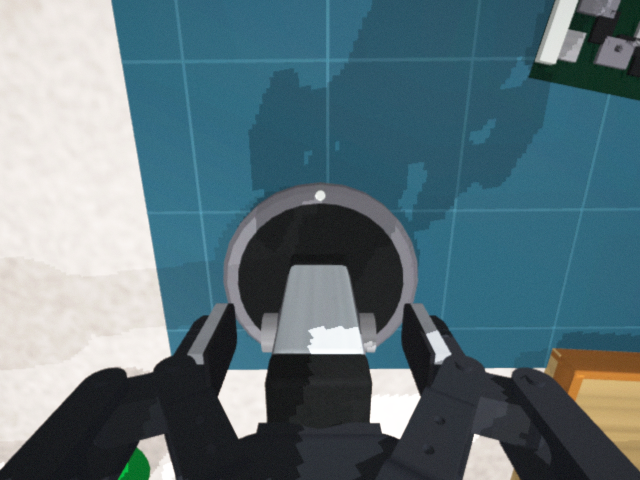

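The lamp stands free and the fingers are clear of the caps. I'll retreat straight up, then back toward the robot.

```bash
python3 -m jog '[{"grip":0.15,"xyz":[0,0,-0.004],"dr":[0,0,0]},{"grip":0.15,"xyz":[0,0,-0.010],"dr":[0,0,0]},{"grip":0.15,"xyz":[0,0,-0.020],"dr":[0,0,0]},{"grip":0.15,"xyz":[0,0,-0.032],"dr":[0,0,0]},{"grip":0.15,"xyz":[0,0,-0.046],"dr":[0,0,0]},{"grip":0.15,"xyz":[0,0,-0.062],"dr":[0,0,0]},{"grip":0.15,"xyz":[0,0,-0.08],"dr":[0,0,0]},{"grip":0.15,"xyz":[0,0,-0.1],"dr":[0,0,0]},{"grip":0.15,"xyz":[0,0,-0.12],"dr":[0,0,0]},{"grip":0.15,"xyz":[0,0,-0.14],"dr":[0,0,0]},{"grip":0.15,"xyz":[0,0,-0.155],"dr":[0,0,0]},{"grip":0.15,"xyz":[0,0,-0.16],"dr":[0,0,0]}]'
python3 -m jog '[{"grip":0.15,"xyz":[0.03,0,0],"dr":[0,0,0]},{"grip":0.15,"xyz":[0.06,0,0],"dr":[0,0,0]},{"grip":0.15,"xyz":[0.09,0,0],"dr":[0,0,0]},{"grip":0.15,"xyz":[0.12,0,0],"dr":[0,0,0]},{"grip":0.15,"xyz":[0.15,0,0],"dr":[0,0,0]},{"grip":0.15,"xyz":[0.18,0,0],"dr":[0,0,0]},{"grip":0.15,"xyz":[0.21,0,0],"dr":[0,0,0]},{"grip":0.15,"xyz":[0.21,0,0],"dr":[0,0,0]},{"grip":0.15,"xyz":[0.21,0,0],"dr":[0,0,0]},{"grip":0.15,"xyz":[0.21,0,0],"dr":[0,0,0]}]'
python3 - <<'E'
from h import *
for n in ("side","top"):
    im=ctrl.read_camera(n); cv2.imwrite(f"pics/{n}15.png",im[:,:,::-1])
E
```

```text
time: 18.27
eef_pos: [0.5123, -0.2159, 0.2124]
tcp_rot: [0.71, 0.704, 0.001, 0.004]
contact_force: [0.8, -0.1, 0.3]
opening: 0.849
time: 19.1
eef_pos: [0.5124, -0.0053, 0.2076]
tcp_rot: [0.71, 0.705, -0.0, 0.0]
contact_force: [0.1, -0.6, 0.4]
opening: 0.851
```

View pics/side15.png

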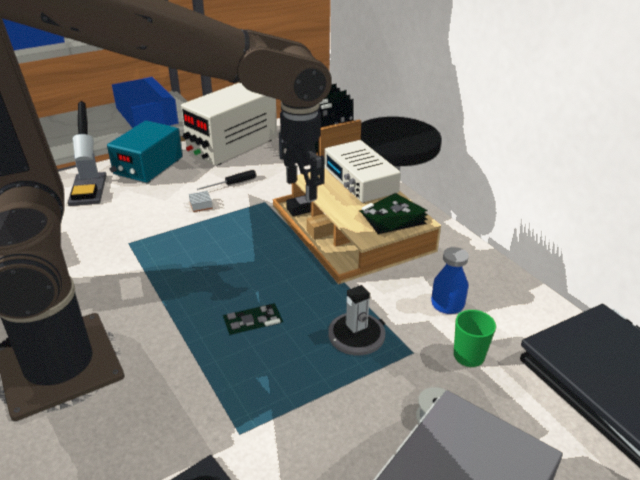

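View pics/top15.png

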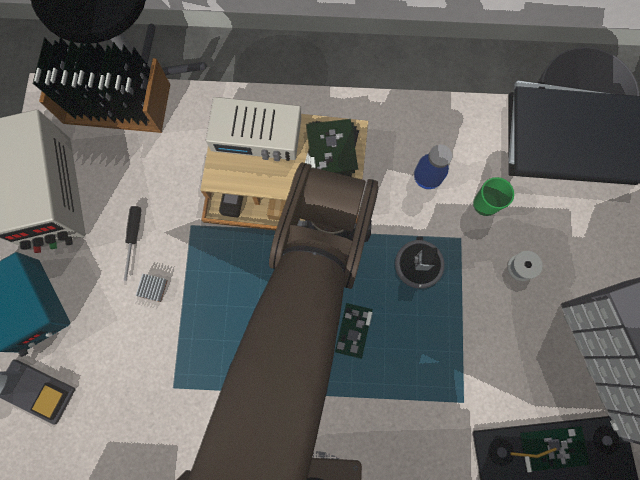

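```bash
python3 - <<'E'
from h import *
a=cv2.imread("pics/side0.png");b=cv2.imread("pics/side15.png")
d=cv2.absdiff(a,b).max(2)
for n,(x0,y0,x1,y1) in dict(cup=(450,305,500,370),bottle=(428,245,472,315),board=(220,300,285,336),reel=(415,385,445,420),sink=(185,185,222,215),driver=(195,168,262,190)).items(): print(n,(d[y0:y1,x0:x1]>40).mean().round(3))
cv2.imwrite("pics/cmp15.png",cv2.resize(b[170:360,260:460],None,fx=3,fy=3))
s=ctrl.get_state(); print(s["dq"].round(3))
E
```

```text
cup 0.0
bottle 0.297
board 0.0
reel 0.0
sink 0.0
driver 0.117
[-0.008  0.003 -0.002  0.002 -0.001  0.002]
```

View pics/cmp15.png

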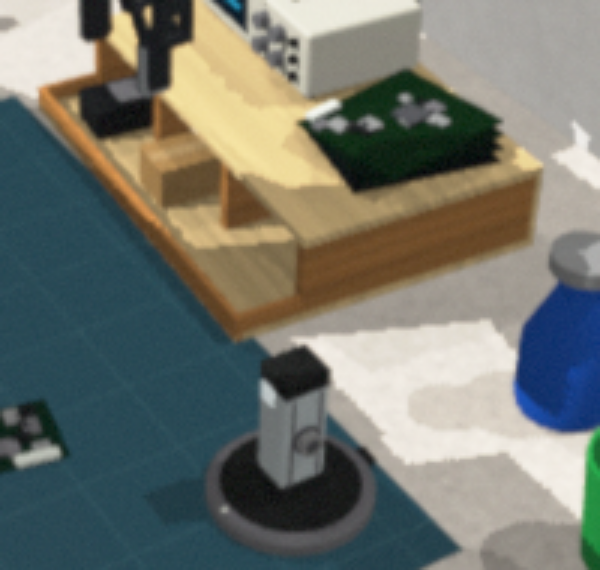

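The lamp stands upright in the middle of the pad. The dispenser and driver outlines haven't moved, so the pixel differences there look like the arm's shadow. The carton and brick are also in place.

```bash
python3 -c "
from plant import ctrl
print(ctrl.sign_off())"
```

```text
the job is handed in; nothing more can be done
None
```

The lamp is standing upright, heavy end down, in the middle of the charging pad, and I handed the job in at about 19 s on the robot's clock.

**What I did**
- I gripped the lamp's near end, tilted it up about 11° over the lip, drew it straight out and laid it on the mat.
- I then gripped it by both swivel caps and raised it. The former far end, which holds the battery, swung down by itself.
- I lowered it onto the pad until light contact, opened the gripper slowly and backed away.

**Last checks**
- **Lamp:** the pictures after release show it upright and wholly on the pad. The lamp's centre was about 1 mm from the pad's centre, measured just before lowering.
- **Forces:** the highest wrist force reading, taken at the end of each move, was about 17 N. It came when I pressed the lamp lightly onto the mat.
- **Cup, board, reel and heat sink:** comparing side pictures from before and after showed no change.
- **Dispenser and driver:** the same comparison did flag these two (30% and 12% of pixels). I put this down to changed lighting and the arm's shadow. The dispenser's outline is in the same place and the driver looks unmoved; I checked both only by eye.
- **Carton and brick:** they look unmoved in the side view, also checked only by eye.

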